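Seal a balm jar in the lever press and keep the handle held level

TASK

Close the jar that stands in the press carriage: set the one of the two loose lids that fits it squarely on its neck, push the carriage fully home under the press head, then pull the press handle down by its grip until the arm is level, so that the sprung pad bears on the lid while its self-adhesive seal takes. Finish holding: the job ends with you still holding the handle level, do not let it spring back. Leave the other jar, the other lid, the bottle and the tape roll where they are.

Things in the scene. Friction and masses are not known exactly. Their poses are not given: they have to be found in the camera images.
- press: Grey C-frame bench press, fixed, base 290 x 130 mm. Origin on the table top under the ram axis; x points from the operator's side to the back (the way the carriage goes in), y left, z up. Its head (56 mm wide, 139 to 213 mm above the table) reaches 39 mm in front of the ram axis, the ram stands up to 284 mm; the column is behind. Its place and yaw differ every time.
- carriage (a joint): Travel of the flat aluminium carriage (84 mm wide, top 30 mm above the table) along the press's +x, m: 0 = drawn right out, as at the start; 0.100 = fully home against its stop, the jar under the ram. It stays where it is left; pushing takes 2 to 4 N.
- nest (a point): Centre of the nest floor on the carriage, 30 mm above the table: a black collar, 65 mm inside diameter, 77 mm outside, 10 mm high, in which one jar stands. It lies 100 mm in front of the ram axis when the carriage is out and on the ram axis when home.
- knob (a point): Middle of the black upright knob at the front of the carriage (22 mm diameter, 40 to 74 mm above the table), 57 mm above the table, 125 mm in front of the nest centre. Pinch it from above or push it.
- handle (a joint): Angle of the press handle, rad: 0 = raised against its stop (arm 0.8 rad above level, pointing up and to the operator), 0.80 = arm level, 1.10 = lower stop. It turns about a level axis along the press's y, growing as it comes down. A return spring lifts it: about 4 N at the grip when raised, 11 N when level with the pad on a lid; let go, it springs back.
- handle_hinge (a point): Point on the handle's hinge axis beside the middle of the grip: 165 mm above the table, 31 mm behind the ram axis, 150 mm to the press's right (-y). The middle of the grip lies from it, in the press's frame, at x = -0.2 cos(0.8 - handle), z = 0.2 sin(0.8 - handle) m.
- grip: Black round grip (26 mm diameter, 86 mm long) on the end of the handle arm, lying along the press's y and sticking out to the right; it can turn stiffly on its pin. Origin at its middle, about 308 mm above the table when raised, 165 mm when level. The arm: a steel bar of 14 mm diameter, 200 mm from hinge axis to grip axis, in a plane 100 mm to the right of the ram axis.
- pad: Round steel pad (40 mm diameter) on a spring under the ram; origin at the middle of its underside, 100.5 mm above the table when raised. The ram goes down 20 mm per rad of handle; the pad meets a seated lid (top 90.5 mm above the table) at about 0.5 rad, then its spring (4 N per mm) yields; with the handle level it presses with some 25 N.
- jar_wide: Amber glass jar with a paper label, filled: body 60 mm diameter, 58 mm high in all, with a wide neck of 50 mm diameter (from 41 mm up; edge of the mouth chamfered 2 mm). Origin at the centre of its underside. lid_wide fits it. One of the two jars stands in the nest, the other on the flat carton; which is which differs.
- jar_narrow: Amber glass jar with a paper label, filled: body 60 mm diameter, 58 mm high in all, with sloping shoulders and a narrow neck of 34 mm diameter (from 41 mm up; edge of the mouth chamfered 2 mm). Origin at the centre of its underside. lid_narrow fits it.
- lid_wide: Aluminium slip-on lid, 58 mm diameter, 18 mm high, 54 mm inside, open side down; top 2.5 mm thick. Origin at the centre of its lower edge. Fully seated on jar_wide its origin is 42.5 mm above the jar's origin. Lies on the table to the left of the press; the two lids swap places.
- lid_narrow: Aluminium slip-on lid, 42 mm diameter, 18 mm high, 38 mm inside, open side down; top 2.5 mm thick. Origin at the centre of its lower edge. Fully seated on jar_narrow its origin is 42.5 mm above the jar's origin.
- carton: Flat closed carton, 160 x 200 x 30 mm, fixed, far left of the press; the spare jar stands on it. Origin at the centre of its underside.
- bottle: Bystander: small amber bottle, 36 mm diameter, 85 mm high, standing on the table at the left. Origin at the centre of its underside.
- tape: Bystander: roll of clear packing tape lying flat on the table at the right, 100 mm diameter, 48 mm high. Origin at the centre of its underside.
Things that resemble listed ones, but are neither listed nor needed, are in the scene too. Leave any yellow look-alike of the lid_narrow alone.

How it is judged:
By the outcome, as a careful person would: the job done as asked, in the order asked, and still so for the second after the job is handed in, while the arm keeps its last pose, push and grip.
It also fails if it takes over 64 s, if anything falls off the work surface, if the arm or the gripper's body presses on something with over 40 N, if the wrist force passes 120 N, or if a joint passes its speed limit or range.

ROBOT

A 6-joint arm with a two-finger parallel gripper is mounted at the origin on the work surface. World frame = base frame: x ahead of the robot, y to its left, z up, the work surface at z = 0. Lengths are in m, angles in degrees, forces in N, time in s.
With the tool pointing down it reaches from about 0.25 to 0.725 m from the base axis. Payload 9.7 kg.
Tool frame: the origin (TCP) lies midway between the tips of the shut fingers; the grasp point (between the pads) lies 19 mm behind it; z points along the fingers, y is the line along which they close (so a half turn about z gives the same grasp; the last joint's range is limited). The gripper opens to 85 mm and grips with 20 to 120 N. Pads are 22 mm wide; open, the fingers measure 114 mm over their backs; the gripper's body (76 mm by 85 mm) begins 54 mm behind the grasp point. The pads swing forward as they close: fully open they stand 13 mm farther back than shut.
Start: joints at [76.547, 4.979, 10.078, 95.1, 0, 90], TCP at [0.128, 0.535, 0.21] pointing down, gripper open.
Joint ranges: [-179.16, 179.16], [-48.56, 103.87], [-65.8, 70.77], [-126.05, 130.52], [-82.76, 87.17], [-180, 180]. Speed limits (degrees/s): [127.2, 127.2, 147.25, 180, 180, 180].

INTERFACE

Orientations are given as [roll, pitch, yaw] about the fixed x, y, z axes, in that order (R = Rz(yaw) Ry(pitch) Rx(roll)).
In Python, from workcell import readout, imaging, bot, spotter gives the robot as it stands.
- The arm moves only by the shell command python3 -m jog 'ROWS' [FORCE]. ROWS is JSON, a list of rows, each an object with "rotation": the turn, a rotation vector about the world's x, y, z in degrees, a list of three; "translation": the shift along the world's x, y, z in mm, a list of three; "grip": the finger opening in mm, from 0 to 85.4. In form: [{"rotation": [wx, wy, wz], "translation": [dx, dy, dz], "grip": grip}, ...]. A call has 1 to 20 rows; each row is the pose to reach, as a shift and turn from the pose commanded when the call began; what a row does not reach only later rows make up. A row lasts 1/10 s, in which the tool goes at most 50 mm and 8.59 degrees, less where a joint would pass 70% of its speed; a pose out of reach is approached as far as the arm can. A call with a gripper value outside its range is refused whole. The fingers move at their own pace and stop on an object; FORCE is the grip in N (left out, the last holds). Time passes only in rows, so rows that repeat a pose let the fingers close. It gives the time, the measured TCP pose, the force, the opening and the grip force at its end, in the units of the state.
- readout.get_obs(): the state, without advancing time (a new reading comes with each control period).
- imaging.camera(name): name is "side" or "top"; returns (picture, depth): 400x640x3 uint8, red, green, blue; 400x640 float32, m along the optical axis (not along the pixel's ray), 0 where there is no reading.
- imaging.camera_info(name): a dict with "vertical_fov" (degrees; the focal length in pixels is half the picture's height over the tangent of half this angle, whatever the lens; pixels are square), "cx", "cy" (the principal point, pixels), "extrinsics" (4x4, takes a point from camera to world coordinates). Camera axes: x right, y down, z forward; pixel columns grow to the right and rows downward; lengths in m; the calibration is good to about 2 mm. A picture is of the moment at which its call begins. camera_info takes no time and is no camera call.
- bot.job_done(): hands the job in; it is judged then, once.
Trained networks look in the newest picture that a camera, given by its name, has taken for a name from the list of things; names that differ only in an ending like _2 or _b are one class to them, and where a whole thing is asked for, a point or a joint stands for the part that bears it (a point fixed in the world has none). Each returns a list of dicts, best first, with "confidence" (0 to 1); they miss things now and then, are a little off and sometimes report something else, mostly with a low value. They report only what shows in the picture. A call takes as long as a camera call. They do not tell look-alikes from the thing itself.
- spotter.spot_in(camera, target): "box" ([centre column, centre row, width, height] in pixels, round what is visible of it).
- spotter.mark_of(camera, target): "uv" ([column, row] in pixels: a listed point, or the origin of a listed thing).
The state is a dict: "time": time; "q": joint angles; "qd": joint speeds; "joint_efforts": joint torques, N m; "ee_pos": TCP position; "tcp_rot": TCP orientation; "wrist_force": force on the tool from outside, world axes, zero at the start; "torque": the same for the moment, N m; "opening": finger opening in m; "grasp_force": force on a finger pad.
Only numpy, scipy, OpenCV 4.12 (cv2) and the standard library are available. Lean on these libraries where they do the work, as an engineer would, in place of code of your own. Each camera call takes 0.05 s, during which the arm holds its last target. There are 200 camera calls.

## Working session

There is one attempt and no reset: what is moved stays moved. The work goes in short steps, Python scripts to look and compute and a shell command to move; the robot and the scene stay as the last step left them, time stands still between calls to the robot, and variables do not carry over. Pictures are saved under pics/ and viewed, at most 10 in all, crops included, and the job is handed in when it is done.

```bash
mkdir -p pics; cat > h.py <<'E'
import numpy as np,cv2
from workcell import readout,imaging,bot,spotter
def snap(c,fn=None):
    p,d=imaging.camera(c)
    if fn: cv2.imwrite('pics/'+fn,p[:,:,::-1])
    return p,d
def ray(c,uv):
    i=imaging.camera_info(c);f=200/np.tan(np.radians(i['vertical_fov'])/2);T=np.array(i['extrinsics'])
    return T[:3,3],T[:3,:3]@np.array([(uv[0]-i['cx'])/f,(uv[1]-i['cy'])/f,1])
def atz(c,uv,z):
    o,r=ray(c,uv);return o+r*(z-o[2])/r[2]
def atd(c,uv,d):
    o,r=ray(c,uv);return o+r*d
def proj(c,P):
    i=imaging.camera_info(c);f=200/np.tan(np.radians(i['vertical_fov'])/2);T=np.array(i['extrinsics'])
    q=T[:3,:3].T@(np.array(P)-T[:3,3]);return np.array([f*q[0]/q[2]+i['cx'],f*q[1]/q[2]+i['cy']])
def cloud(c,d):
    v,u=np.mgrid[0:400,0:640];i=imaging.camera_info(c);f=200/np.tan(np.radians(i['vertical_fov'])/2);T=np.array(i['extrinsics'])
    q=np.stack([(u-i['cx'])/f*d,(v-i['cy'])/f*d,d],-1);P=q@T[:3,:3].T+T[:3,3];P[d==0]=np.nan;return P
E
python3 - <<'E'
from h import *
for c in('top','side'):
    p,d=snap(c,c+'1.png');print(c,imaging.camera_info(c))
    for t in ['press','nest','knob','handle','grip','jar_wide','jar_narrow','lid_wide','lid_narrow','bottle','tape','carton','handle_hinge']:
        m=spotter.mark_of(c,t)
        print(t,[(np.round(x['uv'],1).tolist(),round(x['confidence'],2)) for x in m[:3]])
E
```

```text
top {'vertical_fov': 45.059535059768145, 'cx': 328.90352800140926, 'cy': 197.9272483979843, 'extrinsics': array([[-8.25257578e-03, -9.91749071e-01,  1.27928401e-01,
         4.11707980e-01],
       [-9.99965525e-01,  8.06726736e-03, -1.96661856e-03,
        -2.81401737e-03],
       [ 9.18359519e-04, -1.27940220e-01, -9.91781456e-01,
         1.57777284e+00],
       [ 0.00000000e+00,  0.00000000e+00,  0.00000000e+00,
         1.00000000e+00]])}
press [([363.5, 175.6], 0.75), ([368.1, 243.9], 0.61), ([176.7, 227.0], 0.46)]
nest [([366.8, 201.9], 0.56)]
knob [([367.0, 241.0], 0.87)]Traceback (most recent call last):
  File "<stdin>", line 5, in <module>
ValueError: it knows: bottle, carton, grip, handle_hinge, jar_narrow, jar_wide, knob, lid_narrow, lid_wide, nest, pad, press, tape
```

```bash
python3 - <<'E'
from h import *
for c in('top','side'):
    p,d=snap(c,c+'1.png')
    np.save(c+'d.npy',d)
    for t in ['press','nest','knob','grip','jar_wide','jar_narrow','lid_wide','lid_narrow','bottle','tape','handle_hinge']:
        m=spotter.mark_of(c,t)
        print(c,t,[(np.round(x['uv'],1).tolist(),round(x['confidence'],2)) for x in m[:3]])
i=imaging.camera_info('side');print(np.round(i['extrinsics'],3))
E
```

```text
top press [([364.2, 177.0], 0.77)]
top nest []
top knob [([371.1, 241.6], 0.68)]
top grip [([427.8, 198.7], 0.65), ([260.7, 151.2], 0.53)]
top jar_wide [([367.8, 201.3], 0.88)]
top jar_narrow [([259.4, 147.8], 0.83), ([277.5, 215.7], 0.42)]
top lid_wide [([226.5, 244.1], 0.56)]
top lid_narrow [([261.5, 242.8], 0.53), ([277.9, 218.9], 0.41)]
top bottle [([175.7, 231.2], 0.69)]
top tape [([461.3, 246.6], 0.69), ([365.7, 203.4], 0.65), ([175.8, 229.1], 0.41)]
top handle_hinge [([418.4, 155.1], 0.79)]
side press [([306.2, 209.3], 0.89), ([234.5, 264.3], 0.28)]
side nest [([332.0, 214.1], 0.97), ([394.9, 177.4], 0.19)]
side knob [([339.2, 214.7], 0.65)]
side grip [([359.7, 118.5], 0.53)]
side jar_wide [([337.7, 214.0], 0.71)]
side jar_narrow []
side lid_wide [([312.6, 345.1], 0.68), ([331.9, 215.0], 0.35)]
side lid_narrow [([329.2, 312.7], 0.71), ([306.3, 287.8], 0.69), ([269.6, 397.8], 0.27)]
side bottle [([269.6, 395.8], 0.53)]
side tape [([307.8, 287.9], 0.58), ([392.0, 178.0], 0.57), ([307.0, 210.1], 0.53)]
side handle_hinge []
[[-0.919 -0.276  0.281  0.27 ]
 [-0.394  0.614 -0.684  0.78 ]
 [ 0.016 -0.74  -0.673  0.948]
 [ 0.     0.     0.     1.   ]]
```

View pics/top1.png

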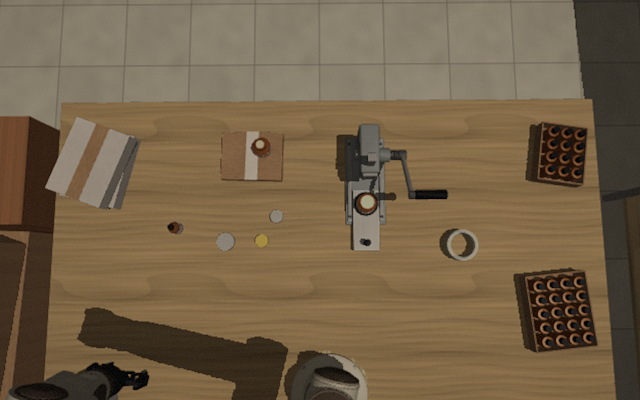

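View pics/side1.png

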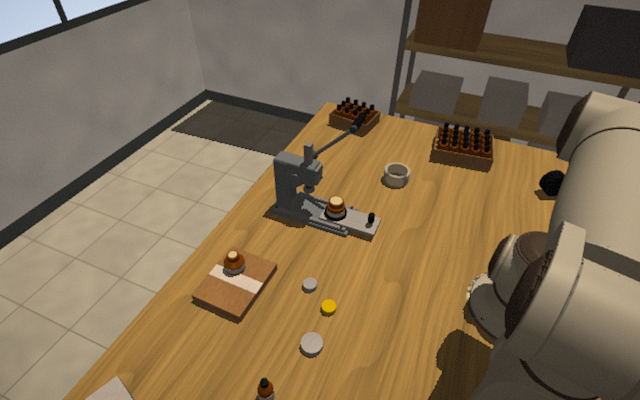

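```bash
python3 - <<'E'
from h import *
p=cv2.imread('pics/top1.png');cv2.imwrite('pics/c1.png',cv2.resize(p[130:260,210:400],None,fx=4.2,fy=4.2,interpolation=cv2.INTER_CUBIC))
d=np.load('topd.npy');P=cloud('top',d)
def cc(name,lo,hi,u0,u1,v0,v1):
    Q=P[v0:v1,u0:u1].reshape(-1,3);Q=Q[(Q[:,2]>lo)&(Q[:,2]<hi)]
    xy=Q[:,:2].astype(np.float32);c,r=cv2.minEnclosingCircle(xy)
    print(name,len(Q),'mean',Q.mean(0).round(4),'circ',np.round(c,4),round(r,4))
cc('lidbig',.011,.03,210,243,228,258)
cc('lidsm',.011,.03,266,290,205,228)
cc('yel',.011,.03,250,274,230,252)
cc('jartop',.08,.1,350,385,188,220)
cc('jarbody',.055,.1,350,385,188,225)
cc('jarcart',.08,.1,245,275,133,165)
cc('knob',.063,.085,355,380,230,255)
g=P[180:210,405:455].reshape(-1,3);g=g[g[:,2]>.29]
print('grip',len(g),g.mean(0).round(4),g.min(0).round(3),g.max(0).round(3))
# carriage
Q=P[205:255,345:390].reshape(-1,3);Q=Q[(Q[:,2]>.024)&(Q[:,2]<.036)]
print('carr',cv2.minAreaRect((Q[:,:2]*1000).astype(np.float32)),len(Q))
# head top
Q=P[115:215,345:400].reshape(-1,3);Q=Q[(Q[:,2]>.203)&(Q[:,2]<.222)]
print('head',cv2.minAreaRect((Q[:,:2]*1000).astype(np.float32)),len(Q),Q.mean(0))
Q=P[115:215,345:400].reshape(-1,3);Q=Q[(Q[:,2]>.27)&(Q[:,2]<.29)];print('ram',len(Q),Q.mean(0))
E
```

```text
lidbig 255 mean [0.4767 0.3321 0.018 ] circ [0.4845 0.3376] 0.0382
lidsm 126 mean [0.5567 0.1669 0.0188] circ [0.5569 0.1675] 0.0208
yel 129 mean [0.478  0.2149 0.0186] circ [0.4778 0.216 ] 0.0219
jartop 202 mean [ 0.5922 -0.1223  0.0886] circ [ 0.5925 -0.1229] 0.0249
jarbody 296 mean [ 0.5906 -0.1213  0.0823] circ [ 0.5927 -0.123 ] 0.0304
jarcart 91 mean [0.7782 0.2131 0.0883] circ [0.7778 0.2134] 0.0175
knob 37 mean [ 0.468  -0.1229  0.0736] circ [ 0.4679 -0.1233] 0.0107
grip 399 [ 0.5846 -0.2633  0.3171] [ 0.571 -0.319  0.291] [ 0.611 -0.215  0.328]
carr ((515.2870483398438, -123.37348937988281), (113.64932250976562, 144.96434020996094), 89.49694061279297) 975
head ((729.8349609375, -122.84990692138672), (152.0270233154297, 56.921470642089844), 0.13380661606788635) 866 [ 0.73403615 -0.12170437  0.21232587]
ram 77 [ 0.69199341 -0.1231229   0.28261643]
```

View pics/c1.png

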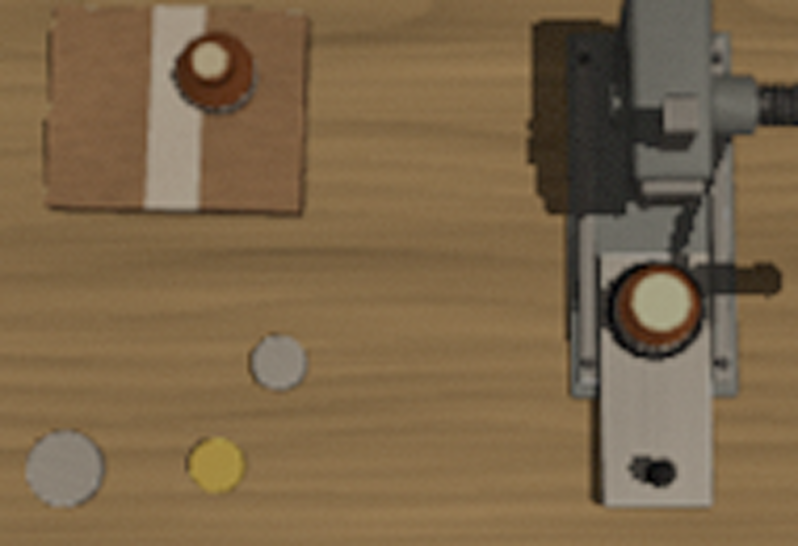

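```bash
python3 - <<'E'
from h import *
from scipy.spatial.transform import Rotation as R
s=readout.get_obs();print({k:np.round(v,3).tolist() for k,v in s.items()})
print(R.from_euler('xyz',s['tcp_rot'],degrees=np.abs(s['tcp_rot']).max()>7).as_matrix().round(3))
for c,uv in(('top',(226,242)),('side',(312,345))):
    d=np.load(c+'d.npy');Q=cloud(c,d).reshape(-1,3);Q=Q[(Q[:,2]>.012)&(Q[:,2]<.024)]
    q=Q[np.hypot(*(Q[:,:2]-[.4767,.332]).T)<.034]
    for _ in range(2):print(c,len(q),q.mean(0).round(4),q.min(0).round(3),q.max(0).round(3))
    for n,p,r,lo,hi in(('jartop',(.592,-.123),.035,.083,.097),('knob',(.468,-.123),.02,.068,.08)):
        Q2=cloud(c,d).reshape(-1,3);Q2=Q2[(Q2[:,2]>lo)&(Q2[:,2]<hi)];q=Q2[np.hypot(*(Q2[:,:2]-p).T)<r];print(c,n,len(q),q.mean(0).round(4),q.min(0).round(3),q.max(0).round(3))
E
```

```text
{'time': 1.4, 'q': [76.547, 4.979, 10.08, 95.097, 0.001, 89.998], 'qd': [0.028, -0.028, -0.077, 0.011, 0.064, 0.005], 'joint_efforts': [0.0, -52.01, 46.486, 0.002, 0.0, -0.0], 'ee_pos': [0.128, 0.535, 0.21], 'tcp_rot': [179.997, -0.001, 166.549], 'wrist_force': [-0.517, -0.219, -0.557], 'torque': [-0.008, -0.067, -0.018], 'grasp_force': 0.0, 'opening': 0.086}
[[-0.973  0.233  0.   ]
 [ 0.233  0.973  0.   ]
 [ 0.     0.    -1.   ]]
top 233 [0.4763 0.3321 0.0179] [0.45  0.303 0.012] [0.505 0.36  0.024]
top 233 [0.4763 0.3321 0.0179] [0.45  0.303 0.012] [0.505 0.36  0.024]
top jartop 196 [ 0.5924 -0.1225  0.0887] [ 0.568 -0.147  0.083] [ 0.616 -0.099  0.097]
top knob 35 [ 0.4682 -0.1225  0.0736] [ 0.46  -0.133  0.068] [ 0.476 -0.114  0.078]
side 394 [0.4735 0.3342 0.0173] [0.445 0.304 0.013] [0.503 0.362 0.022]
side 394 [0.4735 0.3342 0.0173] [0.445 0.304 0.013] [0.503 0.362 0.022]
side jartop 125 [ 0.59   -0.1192  0.0875] [ 0.567 -0.146  0.083] [ 0.614 -0.095  0.093]
side knob 28 [ 0.4658 -0.1205  0.0733] [ 0.456 -0.132  0.069] [ 0.475 -0.112  0.077]
```

Lid candidates in the top picture: the large grey lid (226,242), the small grey lid (277,216) and the yellow look-alike (261,241). The nest jar at (367,203) has a 50 mm mouth, so it is jar_wide, and the large grey lid fits it. The crop confirms this.

```bash
python3 -m jog '[{"rotation":[0,0,2],"translation":[15,-9,0],"grip":85},{"rotation":[0,0,4],"translation":[50,-29,0],"grip":85},{"rotation":[0,0,6],"translation":[90,-52,0],"grip":85},{"rotation":[0,0,8],"translation":[130,-76,0],"grip":85},{"rotation":[0,0,10],"translation":[170,-99,0],"grip":85},{"rotation":[0,0,12],"translation":[210,-122,0],"grip":85},{"rotation":[0,0,13.45],"translation":[250,-146,0],"grip":85},{"rotation":[0,0,13.45],"translation":[290,-169,-20],"grip":85},{"rotation":[0,0,13.45],"translation":[325,-189,-50],"grip":85},{"rotation":[0,0,13.45],"translation":[342,-199,-80],"grip":82},{"rotation":[0,0,13.45],"translation":[347,-202,-110],"grip":78},{"rotation":[0,0,13.45],"translation":[347,-202,-130],"grip":74},{"rotation":[0,0,13.45],"translation":[347,-202,-150],"grip":74},{"rotation":[0,0,13.45],"translation":[347,-202,-150],"grip":74},{"rotation":[0,0,13.45],"translation":[347,-202,-150],"grip":74}]' 30
python3 - <<'E'
from h import *
p,d=snap('top');p2,d2=snap('side')
a=cv2.resize(p[190:290,180:280],(390,390));b=cv2.resize(p2[280:400,250:370],(390,390))
cv2.imwrite('pics/h1.png',np.hstack([a,b])[:,:,::-1]);print(readout.get_obs()['ee_pos'])
E
```

```text
time: 2.9
ee_pos: [0.4749, 0.3329, 0.0603]
tcp_rot: [-180.0, -0.0, 180.0]
wrist_force: [1.4, -0.3, 0.3]
opening: 0.0744
grasp_force: 0.0
[0.47547729 0.33339449 0.06139228]
```

View pics/h1.png

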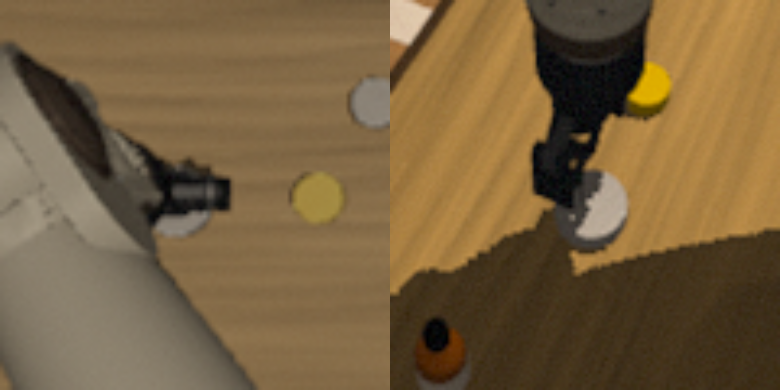

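The top half shows the fingers along world y over the large lid, about crop (185,200). The side half shows the near finger over the lid's edge. I'll descend and grasp.

```bash
python3 -m jog '[{"rotation":[0,0,0],"translation":[0,0,-15],"grip":74},{"rotation":[0,0,0],"translation":[0,0,-30],"grip":74},{"rotation":[0,0,0],"translation":[0,0,-42],"grip":74},{"rotation":[0,0,0],"translation":[0,0,-52],"grip":74},{"rotation":[0,0,0],"translation":[0,0,-58],"grip":74},{"rotation":[0,0,0],"translation":[0,0,-58],"grip":70},{"rotation":[0,0,0],"translation":[0,0,-58],"grip":64},{"rotation":[0,0,0],"translation":[0,0,-58],"grip":58},{"rotation":[0,0,0],"translation":[0,0,-58],"grip":54},{"rotation":[0,0,0],"translation":[0,0,-58],"grip":54},{"rotation":[0,0,0],"translation":[0,0,-58],"grip":54},{"rotation":[0,0,0],"translation":[0,0,-58],"grip":54}]' 30
```

```text
time: 4.2
ee_pos: [0.475, 0.3329, 0.002]
tcp_rot: [180.0, 0.0, 180.0]
wrist_force: [0.4, -0.0, 0.3]
opening: 0.0541
grasp_force: 0.0
```

```bash
python3 - <<'E'
from h import *
p,d=snap('top');p2,d2=snap('side')
a=cv2.resize(p[200:280,190:270],(390,390));b=cv2.resize(p2[300:400,260:360],(390,390))
cv2.imwrite('pics/h2.png',np.hstack([a,b])[:,:,::-1]);s=readout.get_obs();print(s['opening'],s['grasp_force'])
E
```

```text
0.05381522826288837 0.0
```

View pics/h2.png

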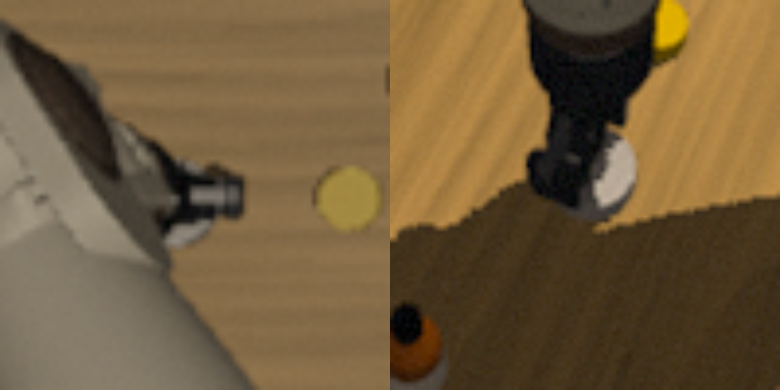

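```bash
python3 - <<'E'
from h import *
for c in('top','side'):
    p,d=snap(c);P=cloud(c,d);m=np.hypot(P[...,0]-.475,P[...,1]-.333)<.075
    br=p.max(-1).astype(int)
    l=m&(p.min(-1)>110)&(P[...,2]<.03)&(P[...,2]>.01);q=P[l];print(c,'bright',len(q),q.mean(0).round(4),q.min(0).round(3),q.max(0).round(3))
    dk=m&(br<70)&(P[...,2]>.004)&(P[...,2]<.06);q=P[dk]
    print('dark',len(q))
    for lo in np.arange(.004,.06,.008):
        r=q[(q[:,2]>=lo)&(q[:,2]<lo+.008)]
        if len(r):print(round(lo,3),len(r),r.min(0).round(3),r.max(0).round(3))
E
```

```text
top bright 14 [0.454  0.322  0.0179] [0.45  0.311 0.012] [0.459 0.33  0.024]
dark 7
0.004 4 [0.466 0.301 0.004] [0.495 0.311 0.009]
0.012 3 [0.453 0.311 0.016] [0.495 0.336 0.019]
side bright 110 [0.4573 0.3327 0.0175] [0.445 0.311 0.013] [0.469 0.356 0.022]
dark 92
0.004 21 [0.442 0.345 0.004] [0.524 0.378 0.011]
0.012 34 [0.461 0.309 0.014] [0.491 0.362 0.019]
0.02 5 [0.467 0.306 0.02 ] [0.472 0.365 0.028]
0.028 7 [0.463 0.305 0.029] [0.471 0.366 0.035]
0.036 11 [0.463 0.305 0.037] [0.471 0.374 0.043]
0.044 8 [0.462 0.305 0.045] [0.469 0.368 0.051]
0.052 6 [0.463 0.305 0.052] [0.466 0.367 0.059]
```

```bash
python3 -m jog '[{"rotation":[0,0,0],"translation":[0,0,0],"grip":46},{"rotation":[0,0,0],"translation":[0,0,0],"grip":46},{"rotation":[0,0,0],"translation":[0,0,0],"grip":46}]' 30; python3 -c "
from h import *
s=readout.get_obs();print(s['opening'],s['grasp_force'],s['joint_efforts'])"
```

```text
time: 4.7
ee_pos: [0.4749, 0.3329, 0.0019]
tcp_rot: [180.0, -0.0, 180.0]
wrist_force: [0.3, -0.2, 0.0]
opening: 0.046
grasp_force: 0.0
0.046048201417341506 0.0 [-9.14325065e-04 -5.70172799e+01  4.57814956e+01  2.18497400e-03
 -2.19833569e-04 -9.78194635e-06]
```

```bash
python3 -m jog '[{"rotation":[0,0,0],"translation":[0,0,0],"grip":60},{"rotation":[0,0,0],"translation":[0,0,0],"grip":70},{"rotation":[0,0,0],"translation":[0,0,0],"grip":70},{"rotation":[0,0,0],"translation":[0,0,0],"grip":70},{"rotation":[0,0,0],"translation":[0,0,-2],"grip":70},{"rotation":[0,0,0],"translation":[0,0,-3],"grip":70},{"rotation":[0,0,0],"translation":[0,0,-4],"grip":70},{"rotation":[0,0,0],"translation":[0,0,-4],"grip":70}]' 30
python3 - <<'E'
from h import *
p2,d2=snap('side');c='side';P=cloud(c,d2)
b=cv2.resize(p2[310:380,270:355],None,fx=8,fy=8,interpolation=cv2.INTER_CUBIC)
cv2.imwrite('pics/h3.png',b[:,:,::-1]);print(readout.get_obs()['ee_pos'],[ (n,proj('side',q).round(1)) for n,q in (('near tip0',(.475,.368,0)),('near20',(.475,.368,.02)),('near40',(.475,.368,.04)),('far20',(.475,.298,.02)))])
E
```

```text
time: 5.5
ee_pos: [0.4749, 0.3328, -0.0023]
tcp_rot: [-180.0, -0.0, 180.0]
wrist_force: [-0.5, 0.2, 0.2]
opening: 0.07
grasp_force: 0.0
[ 0.47490161  0.3328325  -0.00223229] [('near tip0', array([305.7, 357. ])), ('near20', array([305.6, 353.2])), ('near40', array([305.5, 349.3])), ('far20', array([316.9, 329.6]))]
```

View pics/h3.png

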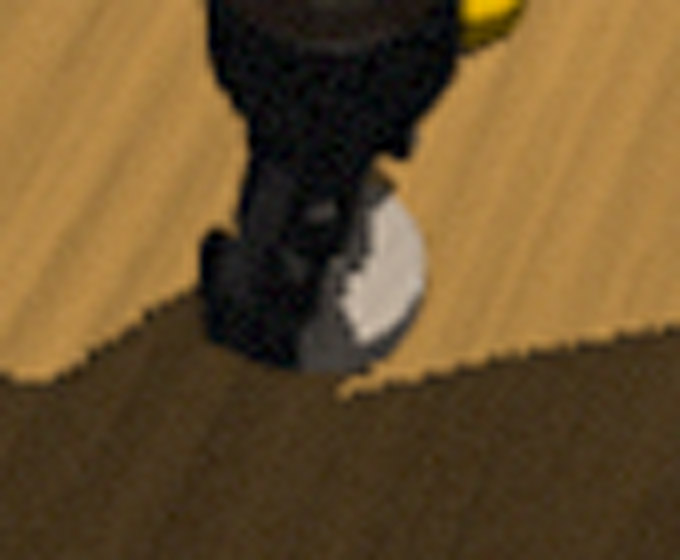

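```bash
python3 -m jog '[{"rotation":[0,0,0],"translation":[0,0,0],"grip":66},{"rotation":[0,0,0],"translation":[0,0,0],"grip":62},{"rotation":[0,0,0],"translation":[0,0,0],"grip":58},{"rotation":[0,0,0],"translation":[0,0,0],"grip":55},{"rotation":[0,0,0],"translation":[0,0,0],"grip":55},{"rotation":[0,0,0],"translation":[0,0,0],"grip":55}]' 30
```

```text
time: 6.15
ee_pos: [0.4749, 0.3329, -0.0021]
tcp_rot: [-180.0, 0.0, 180.0]
wrist_force: [-0.1, -0.0, -0.6]
opening: 0.0547
grasp_force: 0.0
```

```bash
python3 -m jog '[{"rotation":[0,0,0],"translation":[0,0,0],"grip":66},{"rotation":[0,0,0],"translation":[0,0,0],"grip":70},{"rotation":[0,0,0],"translation":[0,0,0],"grip":70},{"rotation":[0,0,0],"translation":[0,0,-2],"grip":70},{"rotation":[0,0,0],"translation":[0,0,-4],"grip":70},{"rotation":[0,0,0],"translation":[0,0,-5],"grip":70},{"rotation":[0,0,0],"translation":[0,0,-5],"grip":64},{"rotation":[0,0,0],"translation":[0,0,-5],"grip":58},{"rotation":[0,0,0],"translation":[0,0,-5],"grip":55},{"rotation":[0,0,0],"translation":[0,0,-5],"grip":55},{"rotation":[0,0,0],"translation":[0,0,-5],"grip":55}]' 30
```

```text
time: 7.25
ee_pos: [0.475, 0.3329, -0.0071]
tcp_rot: [180.0, 0.0, 180.0]
wrist_force: [-0.4, -0.2, 0.9]
opening: 0.0552
grasp_force: 0.0
```

```bash
python3 - <<'E'
from h import *
c='side';p,d=snap(c);P=cloud(c,d)
for v in range(336,364,2):
    print(v,[ '%d,%d,%d%s'%(*(P[v,u]*1000).round(),'d' if p[v,u].max()<60 else 'b' if p[v,u].min()>100 else '') for u in range(294,328,3)])
cv2.imwrite('pics/h4.png',cv2.resize(p[310:380,270:355],None,fx=8,fy=8,interpolation=cv2.INTER_CUBIC)[:,:,::-1])
E
```

```text
336 ['528,328,-2', '520,325,-1', '491,364,86d', '474,380,125d', '470,374,119d', '464,370,116d', '461,360,101d', '457,353,92d', '466,312,17b', '459,308,16', '455,296,-1', '448,292,-4']
338 ['525,334,0', '517,331,1', '511,327,-1', '473,383,122d', '475,363,86d', '468,362,90d', '460,362,95d', '470,322,21d', '464,317,16b', '457,313,15b', '453,301,-2', '446,299,-1']
340 ['521,340,3', '484,392,120', '477,390,122d', '471,388,122d', '475,365,80d', '467,364,84d', '460,363,89d', '468,326,20', '461,322,17b', '454,321,20b', '450,308,1', '443,304,0']
342 ['520,343,-1', '482,396,120d', '475,394,122d', '469,391,120d', '488,338,13', '465,367,82d', '459,365,83d', '466,330,18', '460,326,15b', '452,325,20b', '448,313,0', '441,309,0']
344 ['518,348,-1', '480,400,118d', '474,398,120d', '467,396,121d', '462,391,117d', '464,370,78d', '471,338,17', '464,335,17b', '457,332,18b', '450,330,19b', '446,319,2', '439,315,1']
346 ['515,354,0d', '481,400,109d', '473,400,114d', '465,400,121d', '461,394,114d', '464,372,72d', '469,343,17', '462,340,17b', '455,337,18b', '449,332,13b', '444,322,-1', '437,319,0']
348 ['513
[... 658 characters left out ...]
,344,-3', '436,341,-2', '428,340,2']
356 ['503,377,-2', '497,373,-4', '490,370,-3d', '483,368,-2', '475,365,-1', '468,363,2', '462,359,-1', '454,357,1d', '448,353,0', '440,351,2', '434,347,0', '426,345,2d']
358 ['501,381,-3', '493,380,3', '488,375,-2d', '480,374,1', '473,370,0', '466,368,1', '459,364,1', '452,362,2', '446,357,-2', '438,355,1', '431,353,2', '425,348,-3']
360 ['498,387,1', '492,383,-3', '485,381,1', '478,377,-2', '471,375,0', '464,372,1', '457,369,0', '450,366,1', '443,363,1', '436,360,1', '429,357,2', '423,354,0']
362 ['496,391,0', '490,388,-1', '482,386,1', '475,384,3', '470,378,-4', '462,377,0', '455,373,-2', '448,371,1', '440,370,6', '434,365,0', '427,362,1', '421,357,-4']
```

View pics/h4.png

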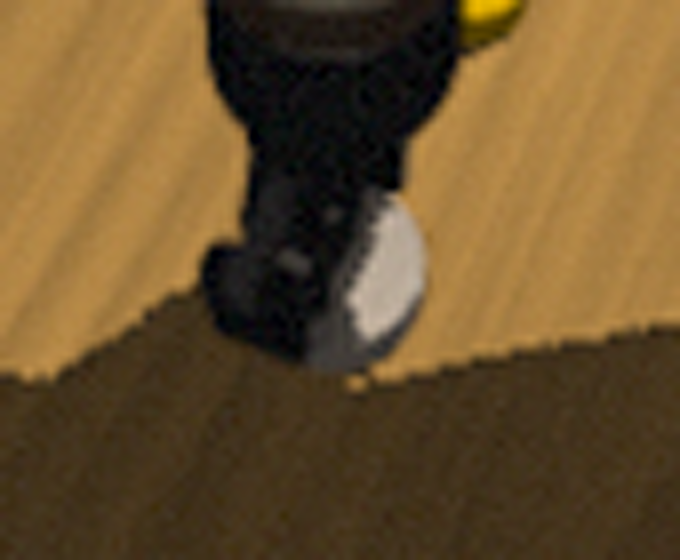

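```bash
python3 -m jog '[{"rotation":[0,0,0],"translation":[0,0,0],"grip":62},{"rotation":[0,0,0],"translation":[0,0,0],"grip":70},{"rotation":[0,0,0],"translation":[0,0,0],"grip":70},{"rotation":[0,0,0],"translation":[0,0,-2],"grip":70},{"rotation":[0,0,0],"translation":[0,0,-4],"grip":70},{"rotation":[0,0,0],"translation":[0,0,-5],"grip":70},{"rotation":[0,0,0],"translation":[0,0,-5],"grip":64},{"rotation":[0,0,0],"translation":[0,0,-5],"grip":58},{"rotation":[0,0,0],"translation":[0,0,-5],"grip":55},{"rotation":[0,0,0],"translation":[0,0,-5],"grip":55},{"rotation":[0,0,0],"translation":[0,0,-5],"grip":55}]' 30
```

```text
time: 8.4
ee_pos: [0.4751, 0.3329, -0.0117]
tcp_rot: [180.0, 0.0, 180.0]
wrist_force: [-1.8, -0.7, 4.8]
opening: 0.0556
grasp_force: 31.9
```

```bash
python3 -m jog '[{"rotation":[0,0,0],"translation":[0,0,5],"grip":52},{"rotation":[0,0,0],"translation":[0,0,20],"grip":52},{"rotation":[0,0,0],"translation":[0,0,50],"grip":52},{"rotation":[0,0,0],"translation":[0,0,90],"grip":52},{"rotation":[0,0,0],"translation":[0,0,130],"grip":52},{"rotation":[0,0,0],"translation":[0,0,150],"grip":52},{"rotation":[0,0,0],"translation":[0,0,150],"grip":52}]' 40
python3 - <<'E'
from h import *
p2,d2=snap('side')
x,y=proj('side',(.475,.333,.16)).astype(int);print(x,y,readout.get_obs()['grasp_force'])
b=cv2.resize(p2[y-40:y+40,x-40:x+40],None,fx=7,fy=7,interpolation=cv2.INTER_CUBIC)
cv2.imwrite('pics/h5.png',b[:,:,::-1])
P=cloud('side',d2);m=(p2.min(-1)>100)&(np.hypot(P[...,0]-.475,P[...,1]-.333)<.04)&(P[...,2]>.1)
q=P[m];print(len(q),q.mean(0).round(4),q.min(0).round(3),q.max(0).round(3));A=np.c_[q[:,:2],np.ones(len(q))];print(np.linalg.lstsq(A,q[:,2],rcond=None)[0])
E
```

```text
time: 9.1
ee_pos: [0.4763, 0.3339, 0.1427]
tcp_rot: [179.8, 0.3, 180.0]
wrist_force: [-0.2, 0.7, -0.1]
opening: 0.0551
grasp_force: 42.3
311 310 42.33872509790672
1136 [0.4752 0.333  0.5945] [0.44  0.294 0.168] [0.514 0.373 0.647]
[ 2.29605207  0.23030575 -0.57325107]
```

View pics/h5.png

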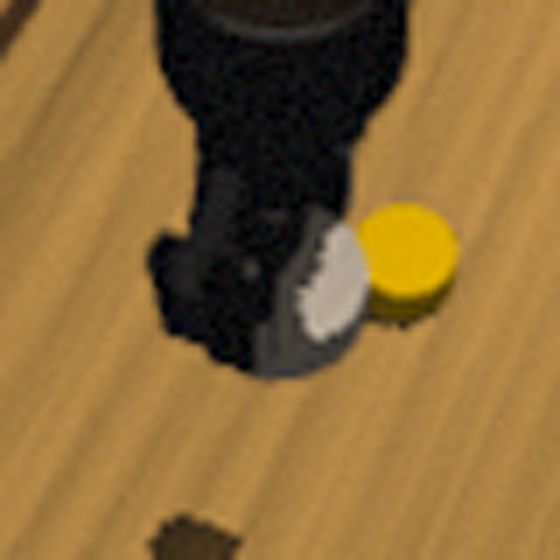

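```bash
python3 -m jog '[{"rotation":[0,0,0],"translation":[3,-10,0],"grip":52},{"rotation":[0,0,0],"translation":[9,-35,0],"grip":52},{"rotation":[0,0,0],"translation":[18,-70,0],"grip":52},{"rotation":[0,0,0],"translation":[28,-110,0],"grip":52},{"rotation":[0,0,0],"translation":[38,-150,0],"grip":52},{"rotation":[0,0,0],"translation":[49,-190,0],"grip":52},{"rotation":[0,0,0],"translation":[59,-230,0],"grip":52},{"rotation":[0,0,0],"translation":[69,-270,0],"grip":52},{"rotation":[0,0,0],"translation":[79,-310,0],"grip":52},{"rotation":[0,0,0],"translation":[90,-350,0],"grip":52},{"rotation":[0,0,0],"translation":[100,-390,0],"grip":52},{"rotation":[0,0,0],"translation":[108,-422,0],"grip":52},{"rotation":[0,0,0],"translation":[114,-445,0],"grip":52},{"rotation":[0,0,0],"translation":[116,-454,0],"grip":52},{"rotation":[0,0,0],"translation":[116,-454,-20],"grip":52},{"rotation":[0,0,0],"translation":[116,-454,-40],"grip":52},{"rotation":[0,0,0],"translation":[116,-454,-50],"grip":52},{"rotation":[0,0,0],"translation":[116,-454,-50],"grip":52},{"rotation":[0,0,0],"translation":[116,-454,-50],"grip":52}]' 40
python3 - <<'E'
from h import *
print(readout.get_obs()['ee_pos'],readout.get_obs()['wrist_force'])
out=[]
for c in('side','top'):
    p,d=snap(c);P=cloud(c,d)
    m=(np.hypot(P[...,0]-.591,P[...,1]+.121)<.05)&(P[...,2]>.098)&(P[...,2]<.135)&(p.min(-1)>75);q=P[m]
    if len(q)>5:
        print(c,len(q),q.mean(0).round(4),q.min(0).round(3),q.max(0).round(3))
    x,y=proj(c,(.591,-.121,.1)).astype(int)
    out.append(cv2.resize(p[y-30:y+30,x-30:x+30],(390,390),interpolation=cv2.INTER_CUBIC))
cv2.imwrite('pics/h6.png',np.hstack(out)[:,:,::-1])
E
```

```text
time: 11.05
ee_pos: [0.5908, -0.1209, 0.0883]
tcp_rot: [180.0, -0.0, -180.0]
wrist_force: [-0.4, -0.9, 0.2]
opening: 0.0552
grasp_force: 42.4
[ 0.59082434 -0.12085152  0.08826569] [-0.36089668 -0.85343189  0.18801612]
side 62 [ 0.5727 -0.1214  0.1171] [ 0.561 -0.149  0.108] [ 0.584 -0.1    0.12 ]
```

View pics/h6.png

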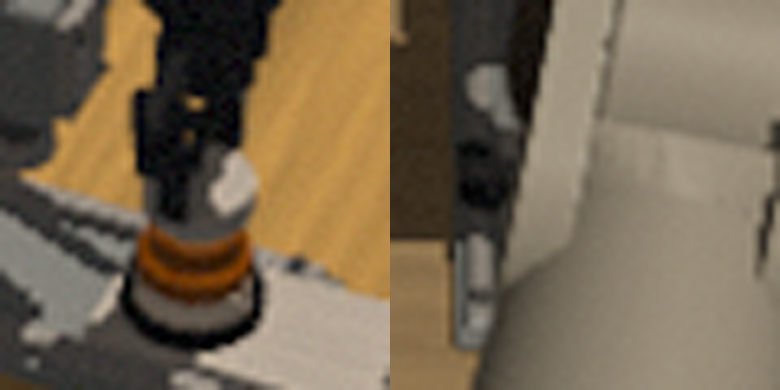

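```bash
python3 -m jog '[{"rotation":[0,0,0],"translation":[0,0,-5],"grip":52},{"rotation":[0,0,0],"translation":[0,0,-10],"grip":52},{"rotation":[0,0,0],"translation":[0,0,-12],"grip":52},{"rotation":[0,0,0],"translation":[0,0,-14],"grip":52},{"rotation":[0,0,0],"translation":[0,0,-16],"grip":52},{"rotation":[0,0,0],"translation":[0,0,-18],"grip":52},{"rotation":[0,0,0],"translation":[0,0,-18],"grip":52}]' 40
```

```text
time: 11.85
ee_pos: [0.5909, -0.1213, 0.0696]
tcp_rot: [-180.0, -0.0, 180.0]
wrist_force: [-0.0, -1.4, 0.7]
opening: 0.055
grasp_force: 42.4
```

```bash
python3 -m jog '[{"rotation":[0,0,0],"translation":[0,0,-3],"grip":52},{"rotation":[0,0,0],"translation":[0,0,-5],"grip":52},{"rotation":[0,0,0],"translation":[0,0,-7],"grip":52},{"rotation":[0,0,0],"translation":[0,0,-8.5],"grip":52},{"rotation":[0,0,0],"translation":[0,0,-9.5],"grip":52},{"rotation":[0,0,0],"translation":[0,0,-9.5],"grip":52}]' 40
```

```text
time: 12.45
ee_pos: [0.5911, -0.1211, 0.0609]
tcp_rot: [-180.0, 0.0, 180.0]
wrist_force: [-1.3, -2.9, 4.2]
opening: 0.0547
grasp_force: 42.9
```

```bash
python3 -m jog '[{"rotation":[0,0,0],"translation":[0,0,-0.7],"grip":52},{"rotation":[0,0,0],"translation":[0,0,-0.7],"grip":56},{"rotation":[0,0,0],"translation":[0,0,-0.7],"grip":62},{"rotation":[0,0,0],"translation":[0,0,-0.7],"grip":70},{"rotation":[0,0,0],"translation":[0,0,-0.7],"grip":74},{"rotation":[0,0,0],"translation":[0,0,-0.7],"grip":74},{"rotation":[0,0,0],"translation":[0,0,10],"grip":74},{"rotation":[0,0,0],"translation":[0,0,30],"grip":74},{"rotation":[0,0,0],"translation":[-20,0,60],"grip":74},{"rotation":[0,0,0],"translation":[-60,0,75],"grip":60},{"rotation":[0,0,0],"translation":[-100,0,75],"grip":50},{"rotation":[0,0,0],"translation":[-122,0,75],"grip":45},{"rotation":[0,0,0],"translation":[-125,0,70],"grip":45},{"rotation":[0,0,0],"translation":[-125,0,60],"grip":45},{"rotation":[0,0,0],"translation":[-125,0,60],"grip":45}]' 40
python3 - <<'E'
from h import *
print(readout.get_obs()['ee_pos'],readout.get_obs()['wrist_force'])
out=[]
for c in('side','top'):
    p,d=snap(c);P=cloud(c,d)
    m=(np.hypot(P[...,0]-.591,P[...,1]+.121)<.045)&(P[...,2]>.08)&(P[...,2]<.11)&(p.min(-1)>60);q=P[m]
    print(c,len(q))
    if len(q)>5:
        print(q.mean(0).round(4),q.min(0).round(3),q.max(0).round(3))
        t=q[q[:,2]>.084];print(np.linalg.lstsq(np.c_[t[:,:2]-[.591,-.121],np.ones(len(t))],t[:,2],rcond=None)[0].round(4))
    x,y=proj(c,(.56,-.121,.09)).astype(int)
    out.append(cv2.resize(p[y-32:y+32,x-32:x+32],(390,390),interpolation=cv2.INTER_CUBIC))
cv2.imwrite('pics/h7.png',np.hstack(out)[:,:,::-1])
E
```

```text
time: 13.95
ee_pos: [0.466, -0.121, 0.119]
tcp_rot: [180.0, -0.1, 180.0]
wrist_force: [-0.7, 0.3, -0.5]
opening: 0.0451
grasp_force: 0.0
[ 0.46600594 -0.12096493  0.11895191] [-0.67751984  0.32319759 -0.45351127]
side 183
[ 0.5895 -0.1173  0.0892] [ 0.561 -0.149  0.08 ] [ 0.618 -0.091  0.094]
[-0.0015 -0.0179  0.0897]
top 217
[ 0.5961 -0.1191  0.0906] [ 0.566 -0.149  0.081] [ 0.621 -0.093  0.099]
[-0.0107 -0.0034  0.0908]
```

View pics/h7.png

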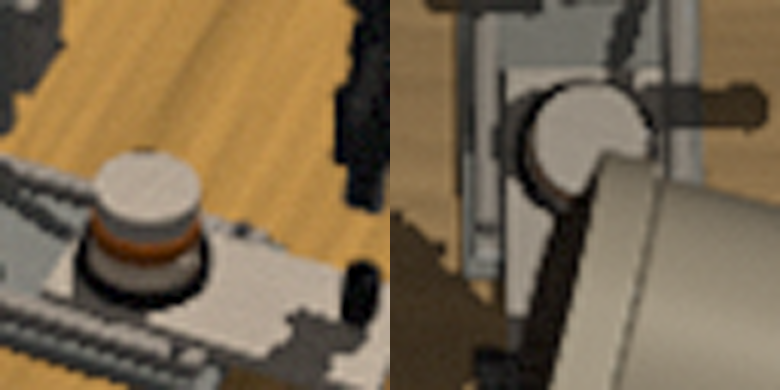

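The lid is level on the neck: top at about 90 mm, tilt under 1°. The side half shows it square on the jar, with the gripper now over the knob. Next I'll pinch the knob.

```bash
python3 -m jog '[{"rotation":[0,0,0],"translation":[0,0,-15],"grip":45},{"rotation":[0,0,0],"translation":[0,0,-35],"grip":45},{"rotation":[0,0,0],"translation":[0,0,-55],"grip":45},{"rotation":[0,0,0],"translation":[0,0,-72],"grip":45},{"rotation":[0,0,0],"translation":[0,0,-82],"grip":40},{"rotation":[0,0,0],"translation":[0,0,-82],"grip":30},{"rotation":[0,0,0],"translation":[0,0,-82],"grip":20},{"rotation":[0,0,0],"translation":[0,0,-82],"grip":18},{"rotation":[0,0,0],"translation":[0,0,-82],"grip":18},{"rotation":[0,0,0],"translation":[0,0,-82],"grip":18},{"rotation":[0,0,0],"translation":[0,0,-82],"grip":18}]' 40
```

```text
time: 15.15
ee_pos: [0.4657, -0.1227, 0.0381]
tcp_rot: [-179.8, -0.1, 179.9]
wrist_force: [1.0, -10.8, -10.6]
opening: 0.0206
grasp_force: 39.4
```

```bash
python3 -m jog '[{"rotation":[0,0,0],"translation":[0,-1.5,1],"grip":18},{"rotation":[0,0,0],"translation":[2,-1.5,1],"grip":18},{"rotation":[0,0,0],"translation":[6,-1.5,1],"grip":18},{"rotation":[0,0,0],"translation":[11,-1.5,1],"grip":18},{"rotation":[0,0,0],"translation":[17,-1.5,1],"grip":18},{"rotation":[0,0,0],"translation":[23,-1.5,1],"grip":18},{"rotation":[0,0,0],"translation":[29,-1.5,1],"grip":18},{"rotation":[0,0,0],"translation":[35,-1.5,1],"grip":18},{"rotation":[0,0,0],"translation":[41,-1.5,1],"grip":18},{"rotation":[0,0,0],"translation":[47,-1.5,1],"grip":18},{"rotation":[0,0,0],"translation":[53,-1.5,1],"grip":18},{"rotation":[0,0,0],"translation":[59,-1.5,1],"grip":18},{"rotation":[0,0,0],"translation":[65,-1.5,1],"grip":18},{"rotation":[0,0,0],"translation":[71,-1.5,1],"grip":18},{"rotation":[0,0,0],"translation":[77,-1.5,1],"grip":18},{"rotation":[0,0,0],"translation":[82,-1.5,1],"grip":18},{"rotation":[0,0,0],"translation":[87,-1.5,1],"grip":18},{"rotation":[0,0,0],"translation":[91,-1.5,1],"grip":18},{"rotation":[0,0,0],"translation":[94,-1.5,1],"grip":18},{"rotation":[0,0,0],"translation":[94,-1.5,1],"grip":18}]' 40
```

```text
time: 17.15
ee_pos: [0.5601, -0.1227, 0.0383]
tcp_rot: [-180.0, -0.1, 180.0]
wrist_force: [1.1, -5.8, -22.7]
opening: 0.0197
grasp_force: 39.9
```

```bash
python3 -m jog '[{"rotation":[0,0,0],"translation":[1,-0.5,-1.5],"grip":18},{"rotation":[0,0,0],"translation":[3,-0.5,-1.5],"grip":18},{"rotation":[0,0,0],"translation":[5,-0.5,-1.5],"grip":18},{"rotation":[0,0,0],"translation":[6.5,-0.5,-1.5],"grip":18},{"rotation":[0,0,0],"translation":[6.5,-0.5,-1.5],"grip":18}]' 40
```

```text
time: 17.65
ee_pos: [0.5653, -0.1228, 0.0382]
tcp_rot: [180.0, -0.1, -180.0]
wrist_force: [-9.7, -0.4, -8.0]
opening: 0.02
grasp_force: 41.3
```

```bash
python3 -m jog '[{"rotation":[0,0,0],"translation":[0.7,0,0],"grip":18},{"rotation":[0,0,0],"translation":[1.4,0,0],"grip":18},{"rotation":[0,0,0],"translation":[1.4,0,0],"grip":18}]' 40
```

```text
time: 17.95
ee_pos: [0.5653, -0.1228, 0.0381]
tcp_rot: [180.0, -0.3, 180.0]
wrist_force: [-17.3, 0.4, -4.4]
opening: 0.0198
grasp_force: 41.5
```

```bash
python3 -m jog '[{"rotation":[0,0,0],"translation":[-1.5,0,0],"grip":18},{"rotation":[0,0,0],"translation":[-1.5,0,0],"grip":30},{"rotation":[0,0,0],"translation":[-1.5,0,0],"grip":45},{"rotation":[0,0,0],"translation":[-1.5,0,0],"grip":45},{"rotation":[0,0,0],"translation":[-1.5,0,8],"grip":45},{"rotation":[0,0,0],"translation":[-1.5,0,25],"grip":45},{"rotation":[0,0,0],"translation":[-5,0,50],"grip":45},{"rotation":[0,0,0],"translation":[-30,0,85],"grip":45},{"rotation":[0,0,0],"translation":[-65,0,120],"grip":50},{"rotation":[0,0,0],"translation":[-85,0,160],"grip":60},{"rotation":[0,0,0],"translation":[-85,0,205],"grip":60},{"rotation":[0,0,0],"translation":[-85,0,250],"grip":60},{"rotation":[0,0,0],"translation":[-85,0,290],"grip":60},{"rotation":[0,0,0],"translation":[-85,0,307],"grip":60},{"rotation":[0,0,0],"translation":[-85,0,307],"grip":60}]' 40
python3 - <<'E'
from h import *
print(readout.get_obs()['q'],readout.get_obs()['ee_pos'])
for c in('side','top'):
    p,d=snap(c);P=cloud(c,d);Q=P.reshape(-1,3)
    k=Q[(np.hypot(Q[:,0]-.566,Q[:,1]+.122)<.02)&(Q[:,2]>.066)&(Q[:,2]<.08)];print(c,'knob',len(k),k.mean(0).round(4))
    g=Q[(Q[:,0]>.54)&(Q[:,0]<.63)&(Q[:,1]<-.235)&(Q[:,1]>-.34)&(Q[:,2]>.29)&(Q[:,2]<.34)];print(c,'grip',len(g),g.mean(0).round(4),g.min(0).round(3),g.max(0).round(3))
    l=Q[(np.hypot(Q[:,0]-.69,Q[:,1]+.122)<.04)&(Q[:,2]>.082)&(Q[:,2]<.097)];print('lid',len(l),l.min(0).round(3) if len(l) else 0,l.max(0).round(3) if len(l) else 0)
E
```

```text
time: 19.45
ee_pos: [0.4835, -0.1232, 0.3485]
tcp_rot: [-179.9, 0.3, -180.0]
wrist_force: [1.7, -0.4, 0.2]
opening: 0.0601
grasp_force: 0.0
[-1.42976677e+01  3.40586530e+00  2.44303845e+01  1.10687082e+02
  4.27002996e-03 -1.42974684e+01] [ 0.4834742  -0.1231915   0.34849108]
side knob 32 [ 0.5641 -0.1197  0.072 ]
side grip 112 [ 0.5783 -0.2733  0.317 ] [ 0.569 -0.313  0.304] [ 0.594 -0.236  0.323]
lid 113 [ 0.661 -0.147  0.082] [ 0.719 -0.091  0.095]
top knob 8 [ 0.5687 -0.1148  0.0731]
top grip 85 [ 0.5888 -0.2962  0.3167] [ 0.571 -0.319  0.305] [ 0.598 -0.245  0.327]
lid 22 [ 0.664 -0.123  0.082] [ 0.706 -0.094  0.095]
```

```bash
python3 -m jog '[{"rotation":[0,0,-7],"translation":[0,-5,5],"grip":60},{"rotation":[0,0,-14],"translation":[0,-15,15],"grip":60},{"rotation":[0,0,-21],"translation":[5,-25,20],"grip":60},{"rotation":[0,0,-28],"translation":[10,-40,20],"grip":60},{"rotation":[0,0,-35],"translation":[18,-55,20],"grip":60},{"rotation":[0,0,-42],"translation":[28,-70,20],"grip":60},{"rotation":[0,0,-49],"translation":[38,-85,20],"grip":60},{"rotation":[0,0,-56],"translation":[50,-100,20],"grip":60},{"rotation":[0,0,-63],"translation":[62,-115,20],"grip":60},{"rotation":[0,0,-70],"translation":[74,-128,20],"grip":60},{"rotation":[0,0,-77],"translation":[86,-140,20],"grip":60},{"rotation":[0,0,-84],"translation":[95,-149,20],"grip":60},{"rotation":[0,0,-90],"translation":[98.5,-152,20],"grip":60},{"rotation":[0,0,-90],"translation":[98.5,-152,10],"grip":60},{"rotation":[0,0,-90],"translation":[98.5,-152,10],"grip":60}]' 60
python3 - <<'E'
from h import *
print(readout.get_obs()['q'],readout.get_obs()['ee_pos'])
for c in('side','top'):
    p,d=snap(c);P=cloud(c,d);Q=P.reshape(-1,3)
    g=Q[(Q[:,0]>.5)&(Q[:,0]<.66)&(Q[:,1]<-.232)&(Q[:,1]>-.34)&(Q[:,2]>.29)&(Q[:,2]<.40)]
    for lo in np.arange(.29,.4,.012):
        r=g[(g[:,2]>=lo)&(g[:,2]<lo+.012)]
        if len(r):print(c,round(lo,3),len(r),r.min(0).round(3),r.max(0).round(3))
E
```

```text
time: 21.05
ee_pos: [0.5813, -0.2752, 0.3523]
tcp_rot: [-179.8, -0.1, 90.0]
wrist_force: [-0.2, -0.2, 0.2]
opening: 0.06
grasp_force: 0.0
[-2.53307194e+01  2.90533669e+01  5.70927783e+01  1.18266414e+02
  2.59453952e-03  6.46707329e+01] [ 0.58132889 -0.27515898  0.35228104]
side 0.302 28 [ 0.569 -0.31   0.305] [ 0.594 -0.232  0.314]
side 0.314 91 [ 0.571 -0.316  0.314] [ 0.593 -0.233  0.323]
side 0.374 14 [ 0.539 -0.284  0.378] [ 0.615 -0.263  0.386]
side 0.386 40 [ 0.537 -0.284  0.386] [ 0.623 -0.258  0.398]
side 0.398 9 [ 0.537 -0.278  0.398] [ 0.616 -0.26   0.4  ]
top 0.302 29 [ 0.572 -0.283  0.303] [ 0.598 -0.232  0.314]
top 0.314 169 [ 0.572 -0.288  0.314] [ 0.596 -0.232  0.326]
top 0.326 3 [ 0.581 -0.283  0.327] [ 0.584 -0.26   0.329]
top 0.374 1 [ 0.614 -0.264  0.384] [ 0.614 -0.264  0.384]
top 0.386 5 [ 0.612 -0.268  0.387] [ 0.623 -0.264  0.398]
```

```bash
python3 -m jog '[{"rotation":[0,0,0],"translation":[0,0,-15],"grip":60},{"rotation":[0,0,0],"translation":[0,0,-35],"grip":60},{"rotation":[0,0,0],"translation":[0,0,-55],"grip":60},{"rotation":[0,0,0],"translation":[0,0,-70],"grip":60},{"rotation":[0,0,0],"translation":[0,0,-80],"grip":60},{"rotation":[0,0,0],"translation":[0,0,-80],"grip":50},{"rotation":[0,0,0],"translation":[0,0,-80],"grip":40},{"rotation":[0,0,0],"translation":[0,0,-80],"grip":30},{"rotation":[0,0,0],"translation":[0,0,-80],"grip":22},{"rotation":[0,0,0],"translation":[0,0,-80],"grip":20},{"rotation":[0,0,0],"translation":[0,0,-80],"grip":20},{"rotation":[0,0,0],"translation":[0,0,-80],"grip":20}]' 60
```

```text
time: 22.35
ee_pos: [0.5814, -0.2751, 0.2753]
tcp_rot: [180.0, 0.0, 90.0]
wrist_force: [1.1, 0.1, 3.4]
opening: 0.024
grasp_force: 58.8
```

```bash
python3 -m jog '[{"rotation":[0,0,0],"translation":[-3.5,0,-3.5],"grip":20},{"rotation":[0,0,0],"translation":[-7,0,-7.2],"grip":20},{"rotation":[0,0,0],"translation":[-13.6,0,-14.6],"grip":20},{"rotation":[0,0,0],"translation":[-19.9,0,-22.4],"grip":20},{"rotation":[0,0,0],"translation":[-25.7,0,-30.6],"grip":20},{"rotation":[0,0,0],"translation":[-31.2,0,-38.9],"grip":20},{"rotation":[0,0,0],"translation":[-36.2,0,-47.6],"grip":20},{"rotation":[0,0,0],"translation":[-40.7,0,-56.5],"grip":20},{"rotation":[0,0,0],"translation":[-44.9,0,-65.6],"grip":20},{"rotation":[0,0,0],"translation":[-44.9,0,-65.6],"grip":20}]' 70
```

```text
time: 23.35
ee_pos: [0.5368, -0.2751, 0.2079]
tcp_rot: [179.9, -0.0, 90.0]
wrist_force: [10.5, -0.5, 1.0]
opening: 0.0234
grasp_force: 70.5
```

```bash
python3 -m jog '[{"rotation":[0,0,0],"translation":[-3,0,-9.3],"grip":20},{"rotation":[0,0,0],"translation":[-6,0,-18.8],"grip":20},{"rotation":[0,0,0],"translation":[-8.5,0,-28.4],"grip":20},{"rotation":[0,0,0],"translation":[-10.8,0,-38.1],"grip":20},{"rotation":[0,0,0],"translation":[-12.5,0,-48],"grip":20},{"rotation":[0,0,0],"translation":[-13.8,0,-57.9],"grip":20},{"rotation":[0,0,0],"translation":[-14.6,0,-67.9],"grip":20},{"rotation":[0,0,0],"translation":[-14.8,0,-77.9],"grip":20},{"rotation":[0,0,0],"translation":[-14.8,0,-77.9],"grip":20},{"rotation":[0,0,0],"translation":[-14.8,0,-77.9],"grip":20}]' 70
python3 - <<'E'
from h import *
print(readout.get_obs()['ee_pos'])
for c in('side','top'):
    p,d=snap(c);P=cloud(c,d);dk=p.max(-1)<75
    Q=P[dk]
    g=Q[(Q[:,0]>.48)&(Q[:,0]<.56)&(Q[:,1]<-.29)&(Q[:,1]>-.33)&(Q[:,2]>.12)&(Q[:,2]<.22)];print(c,'grip out',len(g),g.mean(0).round(4) if len(g) else 0,g.max(0).round(4) if len(g) else 0)
    Q=P.reshape(-1,3);a=Q[(Q[:,0]>.55)&(Q[:,0]<.70)&(Q[:,1]<-.205)&(Q[:,1]>-.24)&(Q[:,2]>.12)&(Q[:,2]<.22)]
    print(c,'arm',len(a)); 
    if len(a)>8:
        k=np.polyfit(a[:,0],a[:,2],1);print('slope',k.round(4), np.percentile(a[:,2],[5,50,95]).round(4),a.min(0).round(3),a.max(0).round(3))
    r=Q[(np.hypot(Q[:,0]-.69,Q[:,1]+.122)<.02)&(Q[:,2]>.24)&(Q[:,2]<.29)];print('ram top',len(r),np.percentile(r[:,2],[50,95]).round(4) if len(r) else 0)
E
```

```text
time: 24.35
ee_pos: [0.5228, -0.2751, 0.1325]
tcp_rot: [179.8, 0.1, 90.0]
wrist_force: [5.8, 1.6, 10.2]
opening: 0.0235
grasp_force: 71.4
[ 0.52278874 -0.27514918  0.13245771]
side grip out 13 [ 0.5226 -0.2974  0.1751] [ 0.5302 -0.29    0.1781]
side arm 177
slope [0.0108 0.1606] [0.1604 0.1678 0.1726] [ 0.55  -0.23   0.158] [ 0.699 -0.212  0.175]
ram top 97 [0.2593 0.2686]
top grip out 0 0 0
top arm 239
slope [0.0193 0.1584] [0.1643 0.1706 0.1758] [ 0.55  -0.231  0.159] [ 0.7   -0.215  0.179]
ram top 83 [0.2669 0.2714]
```

```bash
python3 -m jog '[{"rotation":[0,0,0],"translation":[0,0,-0.5],"grip":20},{"rotation":[0,0,0],"translation":[0,0,-0.5],"grip":20},{"rotation":[0,0,0],"translation":[0,0,-0.5],"grip":20},{"rotation":[0,0,0],"translation":[0,0,-0.5],"grip":20},{"rotation":[0,0,0],"translation":[0,0,-0.5],"grip":20},{"rotation":[0,0,0],"translation":[0,0,-0.5],"grip":20},{"rotation":[0,0,0],"translation":[0,0,-0.5],"grip":20},{"rotation":[0,0,0],"translation":[0,0,-0.5],"grip":20},{"rotation":[0,0,0],"translation":[0,0,-0.5],"grip":20},{"rotation":[0,0,0],"translation":[0,0,-0.5],"grip":20}]' 70
python3 - <<'E'
from h import *
for c in('side','top'):
    p,d=snap(c);Q=cloud(c,d).reshape(-1,3)
    a=Q[(Q[:,0]>.55)&(Q[:,0]<.69)&(abs(Q[:,1]+.222)<.006)&(Q[:,2]>.14)&(Q[:,2]<.20)]
    print(c,len(a),np.polyfit(a[:,0],a[:,2],1).round(4))
    l=Q[(np.hypot(Q[:,0]-.69,Q[:,1]+.122)<.04)&(Q[:,2]>.082)&(Q[:,2]<.097)];print('lid',len(l),l.min(0).round(3) if len(l) else 0,l.max(0).round(3) if len(l) else 0)
    k=Q[(np.hypot(Q[:,0]-.566,Q[:,1]+.122)<.02)&(Q[:,2]>.066)&(Q[:,2]<.08)];print(c,'knob',len(k),k.mean(0).round(4) if len(k) else 0)
E
```

```text
time: 25.45
ee_pos: [0.5228, -0.2751, 0.1322]
tcp_rot: [179.8, 0.1, 90.0]
wrist_force: [7.3, 1.0, 10.5]
opening: 0.0234
grasp_force: 71.4
side 133 [0.0166 0.1573]
lid 117 [ 0.661 -0.148  0.082] [ 0.719 -0.091  0.097]
side knob 30 [ 0.5646 -0.1202  0.0723]
top 197 [0.0076 0.1656]
lid 20 [ 0.663 -0.116  0.083] [ 0.707 -0.094  0.095]
top knob 35 [ 0.5672 -0.122   0.0731]
```

The arm is level to within about 0.01 rad, the lid sits under the pad and the carriage is home, so I'm handing in.

```bash
python3 -c "
from workcell import bot
print(bot.job_done())"
```

```text
the job is handed in; nothing more can be done
None
```

I handed the job in with the wide lid square on jar_wide, the carriage at its stop under the press head, and the gripper still holding the handle level (within about 0.02 rad by the cameras) at about 25.5 s of the 64 s allowed.

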